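Snap the grease gun onto a bearing's tilted nipple and hold it pumped

TASK

Take the push-type grease gun out of its rest by its smooth grip and push its socket squarely, in line with the tilted ball-headed grease nipple on the pillow-block bearing, until it snaps home. Then keep pushing so that the gun's spring is pressed in well past half of its travel, and finish while still gripping the gun and holding it pressed like that: do not let go. Leave the other loose things where they are.

Things in the scene. Friction and masses are not known exactly. Their poses are not given: they have to be found in the camera images.
- gun_grip (a point): Centre of the round metal grip (28 mm thick) of the grease gun, which stands socket down in its rest. z: gun axis, from socket to capped end. Along z from here: plain grip -32 to +23 mm, black cap to +28; dark flange 48 mm wide from -39 to -32 (sits on the rest's rim; fingertips may bear on it); the stem and socket below, open mouth at -88 (spring relaxed). 0.27 kg
- socket (a point): Point in the gun's steel socket where the nipple's ball centre sits when snapped home: on the gun axis, 17 mm inside the mouth, 71 mm from the grip's centre (spring relaxed). z as the gun's. Mouth flared to 26 mm inside (32 outside), bore 20 mm, body 26 mm. Four spring jaws in the bore are forced past the ball with about 5 to 9 N and close behind it
- coupler (a joint): How far the socket is pressed into the gun against the spring, in m: 0 relaxed, 0.014 at the hard stop. The spring starts at 10 N and reaches 17 N at the stop, so the socket snaps on before it gives way. It pushes back out as soon as it is not pushed
- nipple_head (a point): Centre of the steel ball head, 16 mm in diameter, of the grease nipple on the bearing. z axis points out of the nipple along its axis, 25 degrees from vertical. The ball stands on a 10 mm thick neck; a 20 mm hexagon begins 20 mm below the ball's centre. The nipple cannot move. About 105 mm above the bench
- bearing: Grey pillow-block bearing with a short steel shaft through it, fixed to the bench: foot 140 x 46 x 14 mm (long along its x axis), housing 78 mm high, shaft 90 mm long along its y axis. Origin at the middle of its underside. The nipple leans to its -x side; on its +x side there is only a low flat hexagon plug, which is not the nipple
- rest: Fixed rest: a black upright tube 54 mm wide outside, 39 mm inside, on a thin round steel foot 84 mm across; the rim is 55 mm above the surface it stands on. Origin at the middle of its underside. The gun lifts straight out upward (at least 55 mm to be clear)
- spanner: bystander: open spanner lying flat near the bearing, 168 mm long, 6 mm high; origin at its underside
- brass_cap: bystander: brass end cap near the bearing, 43 mm high; origin at its underside
- nut_big: bystander: steel nut near the bearing, 12 mm high; origin at its underside
- oil_bottle: bystander: small oil bottle behind the rest, 39 mm wide, 113 mm high; origin at its underside
- brass_ring: bystander: brass bush near the rest, 22 mm wide, 12 mm high; origin at its underside

How it is judged (in metres and radians):
On the way, in this order (a step that is already met when the one before it is completed fails the run):
1. the gun is lifted out of its rest (distance of gun_grip from where it was at the start of the episode above 0.06 m), for 0.1 s.
2. the socket has snapped squarely onto the nipple (distance between socket and nipple_head below 0.003 m and angle between the z axis of socket and the z axis of nipple_head, either way round below 0.12 rad), for 0.1 s.
At the end, for the whole second after the job is handed in: The ball of the nipple sits snapped into the gun's socket (within 3 mm), the gun's axis within 0.12 rad of the nipple's, the spring pressed in by more than 8 of its 14 mm so that the gun pushes on the nipple with more than 10 N, and the fingers still hold the gun (more than 2 N) (all of step 2 and value of joint coupler above 0.008 m and contact force between the fingers and gun above 2 N and contact force between gun and bearing above 10 N); the arm keeps its last pose, push and grip.
It fails at once if a loose bystander is moved by more than 30 mm (distance of any of spanner, brass_cap, nut_big, oil_bottle, brass_ring from where it was at the start of the episode above 0.03 m).
It also fails if it takes over 48 s, if anything falls off the work surface, if the arm or the gripper's body presses on something with over 40 N, if the wrist force passes 120 N, or if a joint passes its speed limit or range.

ROBOT

A 6-joint arm with a two-finger parallel gripper is mounted at the origin on a cart in front of the work surface, level with it; the furniture and walls round the work are solid. World frame = base frame: x ahead of the robot, y to its left, z up, the work surface at z = 0. Lengths are in mm, angles in degrees, forces in N, time in s.
With the tool pointing down it reaches from about 350 to 850 mm from the base axis. Payload 8.1 kg.
Tool frame: the origin (TCP) lies midway between the tips of the shut fingers; the grasp point (between the pads) lies 19 mm behind it (env.grasp_offset is the distance from the TCP to the grasp point, in mm); z points along the fingers, y is the direction in which the jaws open and shut (so a half turn about z gives the same grasp; the last joint's range is limited). The gripper opens to 93 mm and grips with 3 to 60 N. Pads are 15 mm wide; open, the fingers measure 128 mm over their backs; the gripper's body (75 mm by 188 mm) begins 65 mm behind the grasp point.
Start: joints at [-81.44, 7.471, 85.268, -0, 87.261, -4.893], TCP at [139.609, -583.536, 218.635] pointing down, gripper open.
Joint ranges: [-169.43, 169.43], [-51.17, 129.36], [1.28, 143.12], [-76.62, 256.62], [0, 156.53], [-152.29, 152.29]. Speed limits (degrees/s): [136.94, 136.94, 159.86, 180, 180, 180].

INTERFACE

Orientations are given as a 3x3 rotation matrix whose columns are the frame's x, y, z axes.
In Python, from rig import env gives the robot as it stands. The module is installed in compiled form; this text tells all that it offers.
- The arm moves only by the tool jog_arm, never from a script. Its argument "targets" is a list of rows, each a list of 3 entries, a list of its own where there are three numbers: the shift along the tool's x, y, z in m, then the turn, a rotation vector about the tool's x, y, z in rad, then the closure in counts, from 0 (fully open) to 255 (shut). A call has 1 to 12 rows; each row shifts and turns the commanded pose from where the row before left it, along the tool's axes as they then stand; what a row does not reach is not made up. A row lasts 1/8 s, in which the tool goes at most 62.5 mm and 10.7 degrees, less where a joint would pass 70% of its speed; a pose out of reach is approached as far as the arm can. A call is refused whole if a number of a shift passes 0.0625 or a number of a turn 0.188, either way. A call with a gripper value outside its range is refused whole. The fingers move at their own pace and stop on an object; the grip force is fixed at half the most. Time passes only in rows, so rows that do not move let the fingers close. It gives the time, the measured TCP pose, the force and the opening at its end, in the units of the state.
- env.get_obs(): the state, without advancing time (a new reading comes with each control period).
- env.capture(name): name is "side" or "top"; returns (picture, depth): 400x640x3 uint8, red, green, blue; 400x640 float32, mm along the optical axis (not along the pixel's ray), 0 where there is no reading.
- env.get_calibration(name): a dict with "K" (3x3 intrinsics, pixels), "k1" (the pictures are not rectified: a ray, as slopes to the right and down, at radius r is drawn at 1 + k1 r^2 times it, then the intrinsics apply), "view" (4x4, takes a point from world to camera coordinates). Camera axes: x right, y down, z forward; pixel columns grow to the right and rows downward; lengths in mm; the calibration is good to about 2 mm. A picture is of the moment at which its call begins. get_calibration takes no time and is no camera call.
- env.finish_job(): hands the job in, once; it reports no verdict.
The state is a dict: "time_s": time; "q": joint angles; "qd": joint speeds; "joint_torque": joint torques, N m; "tcp_pos": TCP position; "eef_rot": TCP orientation; "force": force on the tool from outside, world axes, zero at the start; "moment": the same for the moment, N m; "opening": opening from 0.0 (shut) to 1.0 (fully open).
Only numpy, scipy, OpenCV 4.12 (cv2) and the standard library are available. Lean on these libraries where they do the work, as an engineer would, in place of code of your own. Each camera call takes 0.05 s, during which the arm holds its last target.

## Working session

There is one attempt and no reset: what is moved stays moved. The work goes in short steps, Python scripts to look and compute and a tool call to move; the robot and the scene stay as the last step left them, time stands still between calls to the robot, and variables do not carry over. Pictures are saved under pics/ and viewed, and the job is handed in when it is done.

Besides the shell and the picture viewer there is one more tool, called after "Call:" as name(argument=value, ...) on one line, values as JSON. jog_arm: Moves the arm, as the interface text tells. Its arguments: {"type":"object","properties":{"targets":{"type":"array","items":{"type":"array"}}},"required":["targets"]}

```bash
mkdir -p pics
cat > h.py <<'E'
import numpy as np, cv2
from rig import env
def cap(n,tag):
    im,d=env.capture(n); cv2.imwrite(f'pics/{tag}.png',im[:,:,::-1]); np.savez(f'{tag}.npz',im=im,d=d); return im,d
def rays(n,uv):
    c=env.get_calibration(n);K=np.array(c['K'],float);k=c['k1']
    p=np.atleast_2d(np.array(uv,float)); q=np.c_[(p[:,0]-K[0,2])/K[0,0],(p[:,1]-K[1,2])/K[1,1]]
    s=q.copy()
    for _ in range(20): s=q/(1+k*(s**2).sum(1,keepdims=True))
    V=np.array(c['view']);R=V[:3,:3];o=-R.T@V[:3,3]
    return o,np.c_[s,np.ones(len(s))]@R   # point=o+depth*dir
def cloud(n,d,uv):
    o,r=rays(n,uv); uv=np.array(uv,int); z=d[uv[:,1],uv[:,0]]; return o+r*z[:,None]
def onplane(n,uv,h):
    o,r=rays(n,uv); return o+r*((h-o[2])/r[:,2])[:,None]
def proj(n,P):
    c=env.get_calibration(n);K=np.array(c['K'],float);V=np.array(c['view']);P=np.atleast_2d(P)
    q=P@V[:3,:3].T+V[:3,3]; s=q[:,:2]/q[:,2:]; s=s*(1+c['k1']*(s**2).sum(1,keepdims=True))
    return s@K[:2,:2].T+K[:2,2]
E
python3 - <<'E'
from h import *
np.set_printoptions(suppress=True,precision=3)
for n in('side','top'):
    cap(n,n+'0'); c=env.get_calibration(n); print(n,c)
o=env.get_obs(); print(o)
E
```

```text
side {'K': array([[491.377,   0.   , 326.975],
       [  0.   , 491.377, 204.17 ],
       [  0.   ,   0.   ,   1.   ]]), 'k1': 0.03832913235084644, 'view': array([[  -0.949,   -0.316,   -0.008,  453.94 ],
       [  -0.173,    0.541,   -0.823,  237.576],
       [   0.264,   -0.779,   -0.568, 1007.981],
       [   0.   ,    0.   ,    0.   ,    1.   ]])}
top {'K': array([[383.679,   0.   , 308.121],
       [  0.   , 383.679, 196.789],
       [  0.   ,   0.   ,   1.   ]]), 'k1': -0.0158457984098784, 'view': array([[   0.001,   -1.   ,   -0.013, -136.253],
       [  -0.999,   -0.   ,   -0.041,  540.609],
       [   0.041,    0.013,   -0.999, 1085.415],
       [   0.   ,    0.   ,    0.   ,    1.   ]])}
{'time_s': 0.1, 'q': array([-81.439,   7.512,  85.324,   0.001,  87.262,  -4.896]), 'qd': array([ 0.038, -0.112, -0.058, -0.104,  0.028,  0.026]), 'joint_torque': array([  0.002, -56.135, -49.309,   0.077,   0.029,  -0.   ]), 'tcp_pos': array([ 139.544, -583.006,  217.671]), 'eef_rot': array([[ 0.973,  0.233, -0.   ],
       [ 0.233, -0.973,  0.002],
       [ 0.   , -0.002, -1.   ]]), 'force': array([-0.193,  0.456,  0.454]), 'moment': array([-0.006, -0.044,  0.011]), 'opening': 1.0004337725039072}
```

View pics/side0.png

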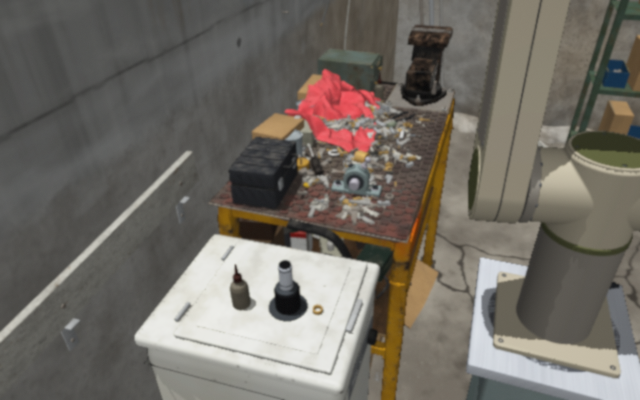

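View pics/top0.png

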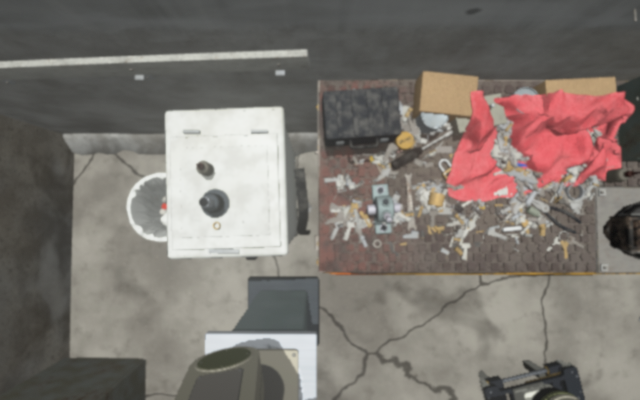

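The side view shows the gun in its rest at about (287,285), with the bottle at (240,290), the ring at (318,310) and the bearing at (357,182). In the top view the rest is at about (214,203) and the bearing at (382,208). I'll zoom in on both.

Run:
```python
from h import *
S=np.load('side0.npz');T=np.load('top0.npz')
def crop(im,x,y,w,h,s): return cv2.resize(im[y:y+h,x:x+w,::-1],None,fx=s,fy=s,interpolation=cv2.INTER_CUBIC)
cv2.imwrite('pics/c1.png',np.hstack([crop(S['im'],250,245,80,80,5),crop(S['im'],310,145,80,80,5)]))
cv2.imwrite('pics/c2.png',np.hstack([crop(T['im'],180,160,80,80,5),crop(T['im'],345,165,80,80,5)]))
for n,D,pts in(('side',S,[(285,263),(287,275),(287,290),(335,340),(357,165),(318,310)]),('top',T,[(208,199),(214,203),(240,180),(382,208),(382,192),(382,222),(360,240)])):
    print(n,np.c_[pts,cloud(n,D['d'],pts)].round(0))
```

```text
side [[ 285.  263.  521.  131.  124.]
 [ 287.  275.  514.  142.  104.]
 [ 287.  290.  515.  144.   64.]
 [ 335.  340.  400.  185.    1.]
 [ 357.  165.  508. -356.   81.]
 [ 318.  310.  457.  123.    4.]]
top [[ 208.  199.  530.  122.  117.]
 [ 214.  203.  521.  119.   67.]
 [ 240.  180.  590.   61.    1.]
 [ 382.  208.  508. -334.   81.]
 [ 382.  192.  554. -345.   19.]
 [ 382.  222.  469. -344.   21.]
 [ 360.  240.  418. -283.    9.]]
```

View pics/c1.png

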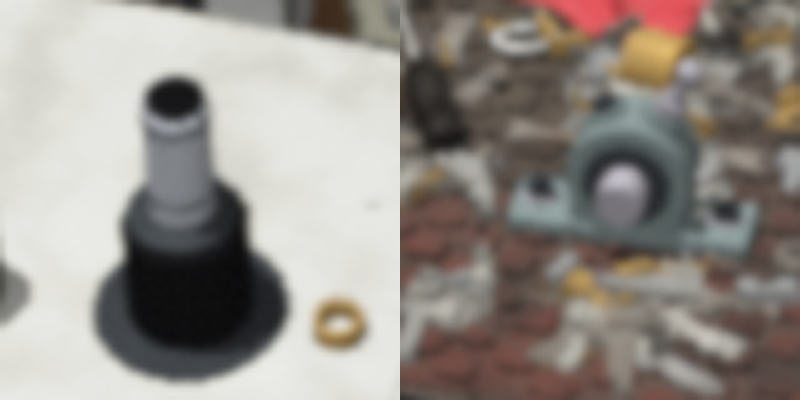

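View pics/c2.png

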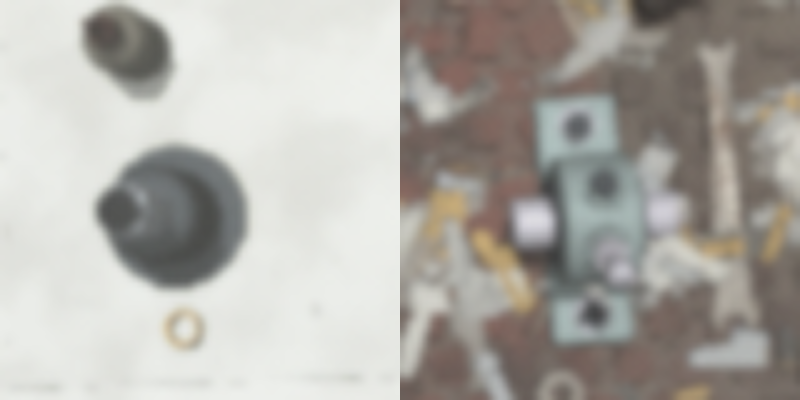

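Next I'll measure the gun axis (cap disc at z=122, foot disc at z≈0) and the bearing yaw and nipple.

Run:
```python
from h import *
np.set_printoptions(suppress=True,precision=1)
S=np.load('side0.npz');T=np.load('top0.npz')
# cap disc: dark blob
def blob(n,D,x,y,w,h,thr,s=4):
    im=cv2.cvtColor(D['im'],cv2.COLOR_RGB2GRAY)[y:y+h,x:x+w]
    g=cv2.resize(im,None,fx=s,fy=s,interpolation=cv2.INTER_CUBIC)
    m=(g<thr).astype(np.uint8)
    nn,l,st,c=cv2.connectedComponentsWithStats(m)
    for i in range(1,nn):
        if st[i,4]>150:
            cc=(c[i]+.5)/s-.5+[x,y]; print(n,'blob',cc,st[i]/s, 'z122',onplane(n,cc,122)[0])
for t in (60,80,100): blob('side',S,274,257,22,13,t)
for t in (60,80,100): blob('top',T,195,194,16,16,t)
# foot disc in top: everything darker than white cabinet, circle fit via plane points
im=cv2.cvtColor(T['im'],cv2.COLOR_RGB2GRAY)
m=(im<150).astype(np.uint8)[180:228,190:240]
c=max(cv2.findContours(m,cv2.RETR_EXTERNAL,cv2.CHAIN_APPROX_NONE)[0],key=cv2.contourArea)[:,0]+[190,180]
c=c[c[:,0]>206]; P=onplane('top',c,2)[:,:2]
A=np.c_[2*P,np.ones(len(P))];s=np.linalg.lstsq(A,(P**2).sum(1),rcond=None)[0];print('foot',s[:2],np.sqrt(s[2]+s[:2]@s[:2]))
# table z around
for n,D,b in(('top',T,(225,160,15,15)),('side',S,(335,300,15,15))):
    u,v=np.meshgrid(range(b[0],b[0]+b[2]),range(b[1],b[1]+b[3]));print(n,np.median(cloud(n,D['d'],np.c_[u.ravel(),v.ravel()]),0))
# cloud of gun from depth, both
for n,D,b in(('side',S,(270,250,40,60)),('top',T,(190,180,50,50))):
    u,v=np.meshgrid(range(b[0],b[0]+b[2]),range(b[1],b[1]+b[3]));C=cloud(n,D['d'],np.c_[u.ravel(),v.ravel()])
    t=C[(C[:,2]>117)&(C[:,2]<128)];print(n,'cap',len(t),np.median(t,0),t.min(0),t.max(0))
    t=C[(C[:,2]>70)&(C[:,2]<112)];print(n,'grip',len(t),np.median(t,0),t.min(0),t.max(0))
# bearing
b=(345,165,60,75)
u,v=np.meshgrid(range(b[0],b[0]+b[2]),range(b[1],b[1]+b[3]));uv=np.c_[u.ravel(),v.ravel()];
hsv=cv2.cvtColor(T['im'],cv2.COLOR_RGB2HSV)
print(hsv[190,378],hsv[208,383],hsv[230,382],hsv[200,365], hsv[219,389])
C=cloud('top',T['d'],uv); print('high pts'); k=C[:,2]>84; print(np.c_[uv[k],C[k]])
b=(340,140,50,60)
u,v=np.meshgrid(range(b[0],b[0]+b[2]),range(b[1],b[1]+b[3]));uv=np.c_[u.ravel(),v.ravel()];
C=cloud('side',S['d'],uv); print('high pts side'); k=C[:,2]>84; print(np.c_[uv[k],C[k]])
```

```text
side blob [284.5 264.4] [  6.2   4.5   9.5   7.  209. ] z122 [521.4 133.5 122. ]
side blob [284.6 264.5] [  5.8   4.   10.5   7.8 250. ] z122 [521.3 133.6 122. ]
side blob [284.6 264.5] [  5.5   3.8  11.    8.2 290.2] z122 [521.2 133.7 122. ]
top blob [203.3 202. ] [  5.5   4.5   7.    8.2 158. ] z122 [522.6 132.6 122. ]
top blob [207.4 208.3] [ 9.  13.   7.   3.  62.5] z122 [506.3 121.9 122. ]
foot [522.9 133.6] 38.34115853470703
top [627.3  84.6   2. ]
side [412.6  96.6   0.9]
side cap 111 [522.1 135.6 122. ] [511.  121.2 117.1] [535.  146.  125.7]
side grip 212 [517.6 143.1  91.8] [508.3 124.4  70.1] [537.2 147.7 111.8]
top cap 78 [525.1 132.2 121.1] [512.3 119.  117.2] [535.5 145.3 124.6]
top grip 46 [523.4 121.   92.3] [510.4 118.6  71.4] [538.6 134.8 111.6]
[105  12 127] [ 84  22 184] [105  10 153] [ 10  43 124] [120   8 195]
high pts
[[ 360.   169.   495.5 -149.6 1105. ]
 [ 397.   176.   495.5 -149.6 1105. ]
 [ 395.   178.   495.5 -149.6 1105. ]
 [ 399.   180.   495.5 -149.6 1105. ]
 [ 361.   183.   495.5 -149.6 1105. ]
 [ 384.   196.   495.5 -149.6 1105. ]
 [ 385.   199.   53
[... 7124 characters left out ...]
 -344.3   88. ]
 [ 365.   166.   482.1 -344.6   88.3]
 [ 366.   166.   481.  -352.    84.4]
 [ 359.   167.   496.6 -335.5   87.6]
 [ 360.   167.   494.1 -336.4   87.6]
 [ 361.   167.   490.3 -332.7   90.3]
 [ 362.   167.   489.4 -340.5   86.1]
 [ 363.   167.   486.4 -339.7   87.1]
 [ 364.   167.   482.8 -336.3   89.6]
 [ 365.   167.   480.5 -338.4   88.9]
 [ 366.   167.   479.1 -344.4   85.8]
 [ 360.   168.   493.9 -336.2   84.5]
 [ 361.   168.   491.3 -337.    84.6]
 [ 362.   168.   488.5 -337.4   84.8]
 [ 364.   168.   482.7 -336.4   86.4]
 [ 365.   168.   480.3 -338.3   85.8]
 [ 370.   168.   205.4  800.2  772. ]
 [ 368.   171.   205.4  800.2  772. ]
 [ 353.   184.   205.4  800.2  772. ]]
```

The gun axis is at (522,133) in both views, and the cap is at z≈122 as given. Now the ball and the bearing yaw.

Run:
```python
from h import *
from scipy.optimize import least_squares
np.set_printoptions(suppress=True,precision=1)
S=np.load('side0.npz');T=np.load('top0.npz')
def grid(b):
    u,v=np.meshgrid(range(b[0],b[0]+b[2]),range(b[1],b[1]+b[3]));return np.c_[u.ravel(),v.ravel()]
P=[]
for n,D,b in(('top',T,(384,214,11,11)),('side',S,(362,154,12,12))):
    uv=grid(b);C=cloud(n,D['d'],uv);k=(C[:,2]>102)&(C[:,2]<125);C=C[k]
    print(n,len(C),'centroid uv',uv[k].mean(0),'on z105',onplane(n,uv[k].mean(0),105),np.median(C,0));P.append(C)
    r=least_squares(lambda c:np.linalg.norm(C-c,axis=1)-8,np.median(C,0)-[0,0,5],loss='soft_l1');print(n,r.x)
C=np.vstack(P)
r=least_squares(lambda c:np.linalg.norm(C-c,axis=1)-8,np.median(C,0)-[0,0,5],loss='soft_l1');print('ball',r.x)
# triangulate ball centroid rays
# brightness blob
# foot pts by depth & colour in top
hsv=cv2.cvtColor(T['im'],cv2.COLOR_RGB2HSV).astype(int);rgb=T['im'].astype(int)
m=((rgb[...,1]-rgb[...,0]>6)&(hsv[...,2]>90)).astype(np.uint8);w=np.zeros_like(m);w[175:245,365:405]=m[175:245,365:405]
nn,l,st,c=cv2.connectedComponentsWithStats(w);i=1+st[1:,4].argmax();print(st[i])
uv=np.argwhere(l==i)[:,::-1]
cv2.imwrite('pics/m.png',cv2.resize(np.where((l==i)[...,None],np.array([0,0,255]),T['im'][:,:,::-1]).astype(np.uint8)[165:245,345:425],None,fx=6,fy=6,interpolation=0))
C=cloud('top',T['d'],uv);k=(C[:,2]>3)&(C[:,2]<28)
F=onplane('top',uv[k],14)[:,:2];R=cv2.minAreaRect(F.astype(np.float32));print('foot rect',R, F.mean(0))
e=np.linalg.svd(F-F.mean(0))[2][0];print('yaw',np.degrees(np.arctan2(e[1],e[0])))
# hex plug & nipple base: lines; shaft ends by depth
uv=grid((360,195,35,30))
C=cloud('top',T['d'],uv);print(np.median(C[(C[:,2]>76)&(C[:,2]<84)],0))
```

```text
top 32 centroid uv [389.2 219.3] on z105 [[ 478.4 -347.7  105. ]] [ 479.2 -345.7  111.9]
top [ 478.8 -346.7  106.8]
side 31 centroid uv [367.4 159.4] on z105 [[ 478.3 -353.5  105. ]] [ 475.8 -343.   111.3]
side [ 476.8 -346.4  109.9]
ball [ 477.7 -346.4  108.1]
[372 184  22  50 562]
foot rect ((507.51654052734375, -343.7837829589844), (137.1875, 43.99496841430664), 4.057079792022705) [ 513.2 -341.8]
yaw -176.08679588880338
[ 510.7 -343.9   78.5]
```

View pics/m.png

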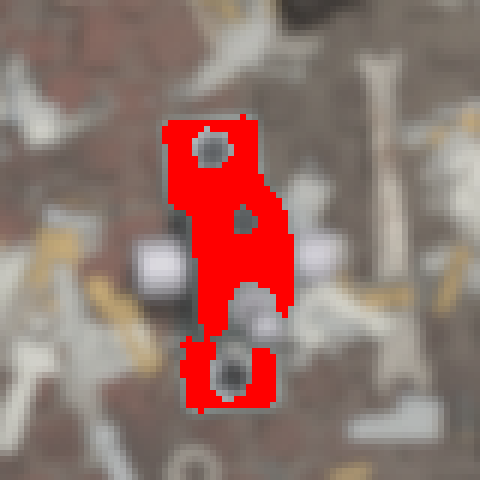

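The ball is at about (478,-347,107). The bearing centre is (508,-344), with a yaw of about 4°, and the ball lies on its -x side as expected. Next I move above the gun with the jaws along world y, clear of the bottle.

Call:
jog_arm(targets=[[[0,0,0],[0,0,0.118],0],[[0,0,0],[0,0,0.117],0],[[0.024,-0.045,0],[0,0,0],0],[[0.024,-0.045,0],[0,0,0],0],[[0.024,-0.045,0],[0,0,0],0],[[0.024,-0.045,0],[0,0,0],0],[[0.024,-0.045,0],[0,0,0],0],[[0.024,-0.045,0],[0,0,0],0],[[0.024,-0.045,0],[0,0,0],0],[[0.024,-0.045,0],[0,0,0],0]])

```text
time_s: 1.35
tcp_pos: [332.0, -222.0, 218.4]
eef_rot: [[1.0, -0.001, 0.0], [-0.001, -1.0, 0.0], [0.0, -0.0, -1.0]]
force: [0.9, 0.2, 0.1]
opening: 0.996
```

Call:
jog_arm(targets=[[[0.024,-0.045,0],[0,0,0],0],[[0.024,-0.045,0],[0,0,0],0],[[0.024,-0.045,0],[0,0,0],0],[[0.024,-0.045,0],[0,0,0],0],[[0.024,-0.045,0],[0,0,0],0],[[0.024,-0.045,0],[0,0,0],0],[[0.024,-0.045,0],[0,0,0],0],[[0.022,-0.04,0],[0,0,0],0],[[0,0,0],[0,0,0],0]])

```text
time_s: 2.48
tcp_pos: [521.9, 133.9, 217.5]
eef_rot: [[1.0, 0.003, -0.002], [0.003, -1.0, 0.0], [-0.002, -0.0, -1.0]]
force: [-0.4, -0.6, -0.4]
opening: 0.999
```

Call:
jog_arm(targets=[[[0,0,0.03],[0,0,0],0],[[0,0,0.03],[0,0,0],0],[[0,0,0.03],[0,0,0],0],[[0,0,0.02],[0,0,0],0],[[0,0,0.01],[0,0,0],0],[[0,0,0],[0,0,0],0]])

```text
time_s: 3.22
tcp_pos: [521.2, 130.8, 98.2]
eef_rot: [[1.0, -0.001, -0.001], [-0.001, -1.0, -0.0], [-0.001, 0.0, -1.0]]
force: [-0.0, 0.6, -0.5]
opening: 1.002
```

Run:
```python
from h import *
s,_=cap('side','s1');t,_=cap('top','t1')
f=lambda im,x,y:cv2.resize(im[y:y+100,x:x+100,::-1],None,fx=4,fy=4,interpolation=cv2.INTER_CUBIC)
cv2.imwrite('pics/c3.png',np.hstack([f(s,240,220),f(t,160,150)]))
```

```text
(no output)
```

View pics/c3.png

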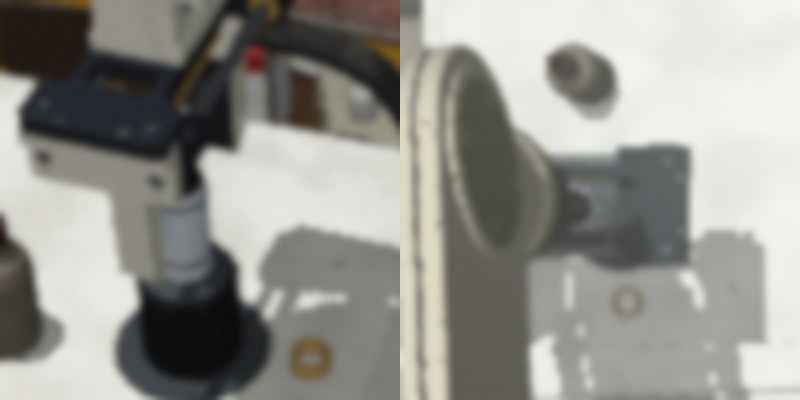

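The fingers straddle the grip and the bottle is clear. I'll descend to just above the flange.

Call:
jog_arm(targets=[[[0,-0.002,0.012],[0,0,0],0],[[0,0,0.012],[0,0,0],0],[[0,0,0.006],[0,0,0],0],[[0,0,0.003],[0,0,0],0],[[0,0,0],[0,0,0],0]])

```text
time_s: 3.95
tcp_pos: [521.6, 133.4, 65.4]
eef_rot: [[1.0, -0.0, -0.0], [-0.0, -1.0, -0.0], [-0.0, 0.0, -1.0]]
force: [-0.5, 0.4, 1.2]
opening: 0.997
```

Run:
```python
from h import *
o=env.get_obs();print(o['tcp_pos'],o['force'])
```

```text
[521.60443588 133.37131794  65.37704244] [-0.54292131  0.43583336  1.24394552]
```

Closing the fingers about 2 mm above the flange.

Call:
jog_arm(targets=[[[0,0,0.0015],[0,0,0],100],[[0,0,0],[0,0,0],200],[[0,0,0],[0,0,0],255],[[0,0,0],[0,0,0],255],[[0,0,0],[0,0,0],255],[[0,0,0],[0,0,0],255],[[0,0,0],[0,0,0],255],[[0,0,0],[0,0,0],255]])

```text
time_s: 4.95
tcp_pos: [521.8, 133.3, 64.2]
eef_rot: [[1.0, -0.0, 0.0], [-0.0, -1.0, -0.0], [0.0, 0.0, -1.0]]
force: [0.4, -1.6, 0.3]
opening: 0.296
```

The opening is 27.5 mm, which matches the 28 mm grip. Lifting.

Call:
jog_arm(targets=[[[0,0,-0.01],[0,0,0],255],[[0,0,-0.02],[0,0,0],255],[[0,0,-0.03],[0,0,0],255],[[0,0,-0.04],[0,0,0],255],[[0,0,-0.04],[0,0,0],255],[[0,0,-0.04],[0,0,0],255],[[0,0,-0.03],[0,0,0],255],[[0,0,0],[0,0,0],255]])

```text
time_s: 5.95
tcp_pos: [523.1, 133.7, 277.3]
eef_rot: [[1.0, -0.0, 0.005], [-0.0, -1.0, 0.001], [0.005, -0.001, -1.0]]
force: [0.1, -0.4, -4.2]
opening: 0.298
```

Run:
```python
from h import *
o=env.get_obs();print(o['tcp_pos'],o['force'],o['opening'],o['q'])
s,_=cap('side','s2')
f=lambda im,x,y:cv2.resize(im[y:y+130,x:x+130,::-1],None,fx=4,fy=4,interpolation=cv2.INTER_CUBIC)
cv2.imwrite('pics/c4.png',f(s,230,170))
```

```text
[523.113202   133.65790022 277.30691001] [ 0.09764045 -0.390622   -4.21478166] 0.29750043740933424 [ 8.88816797e+00 -3.18134195e+00  9.01112571e+01  4.34498661e-03
  9.27571789e+01  9.88941218e+01]
```

View pics/c4.png

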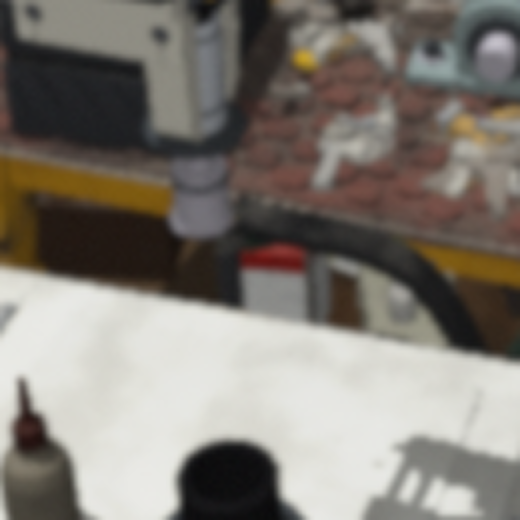

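The gun is held and clear of the rest, with its socket hanging straight. I'll carry it over to the bearing.

Call:
jog_arm(targets=[[[-0.004,0.02,0],[0,0,0],255],[[-0.008,0.045,0],[0,0,0],255],[[-0.008,0.045,0],[0,0,0],255],[[-0.008,0.045,0],[0,0,0],255],[[-0.008,0.045,0],[0,0,0],255],[[-0.008,0.045,0],[0,0,0],255],[[-0.008,0.045,0],[0,0,0],255],[[-0.008,0.045,0],[0,0,0],255],[[-0.008,0.045,0],[0,0,0],255],[[-0.008,0.045,0],[0,0,0],255],[[-0.008,0.04,0],[0,0,0],255],[[-0.005,0.02,0],[0,0,0],255]])

```text
time_s: 7.5
tcp_pos: [430.4, -353.3, 271.7]
eef_rot: [[1.0, -0.003, -0.003], [-0.003, -1.0, 0.002], [-0.003, -0.002, -1.0]]
force: [0.7, -0.4, -3.8]
opening: 0.298
```

Call:
jog_arm(targets=[[[0,0,0],[0,0,-0.07],255],[[0,0,0],[0,0.073,0],255],[[0,0,0],[0,0.073,0],255],[[0,0,0],[0,0.073,0],255],[[0,0,0],[0,0.073,0],255],[[0,0,0],[0,0.073,0],255],[[0,0,0],[0,0.071,0],255],[[0,0,0],[0,0,0],255]])

```text
time_s: 8.5
tcp_pos: [431.0, -351.1, 272.1]
eef_rot: [[0.905, 0.068, 0.419], [0.061, -0.998, 0.031], [0.42, -0.003, -0.907]]
force: [0.0, 0.9, -4.0]
opening: 0.298
```

```bash
cat >> h.py <<'E'
a=np.radians(25);y=np.radians(4)
N=np.array([-np.sin(a)*np.cos(y),-np.sin(a)*np.sin(y),np.cos(a)])
def goto(ball,d):
    o=env.get_obs();R=np.array(o['eef_rot']);t=np.array(ball)+d*N
    Rg=np.c_[np.cross([np.sin(y),-np.cos(y),0],-N),[np.sin(y),-np.cos(y),0],-N]
    from scipy.spatial.transform import Rotation as Q
    print('t',o['time_s'],'tcp',np.round(o['tcp_pos'],1),'shift mm',np.round(R.T@(t-o['tcp_pos']),1),'rotvec',np.round(Q.from_matrix(R.T@Rg).as_rotvec(),3),'F',np.round(o['force'],1),'F tool',np.round(R.T@o['force'],1),'open',round(o['opening'],3))
E
python3 -c "
from h import *
goto((478,-347,107),95)"
```

```text
t 8.5 tcp [ 431.  -351.1  272.1] shift mm [-26.8  -0.6  74.6] rotvec [-0.002  0.002 -0.003] F [ 0.   0.9 -4. ] F tool [-1.6 -0.9  3.7] open 0.298
```

Call:
jog_arm(targets=[[[-0.009,0,0.02],[0,0,0],255],[[-0.009,0,0.025],[0,0,0],255],[[-0.009,-0.0005,0.025],[0,0,0],255],[[0,0,0.005],[0,0,0],255],[[0,0,0],[0,0,0],255]])

```text
time_s: 9.12
tcp_pos: [440.1, -350.3, 195.0]
eef_rot: [[0.905, 0.07, 0.421], [0.064, -0.998, 0.03], [0.422, -0.0, -0.907]]
force: [-0.1, -1.1, -3.6]
opening: 0.303
```

Run:
```python
from h import *
goto((478,-347,107),95)
s,_=cap('side','s3');t,_=cap('top','t3')
f=lambda im,x,y:cv2.resize(im[y:y+80,x:x+80,::-1],None,fx=5,fy=5,interpolation=cv2.INTER_CUBIC)
cv2.imwrite('pics/c5.png',np.hstack([f(s,330,110),f(t,345,165)]))
o=env.get_obs();R=np.array(o['eef_rot']);p=np.array(o['tcp_pos'])
print(proj('side',np.array([p,p+2*R[:,2],p+58*R[:,2],[478,-347,107]])))
```

```text
t 9.125 tcp [ 440.1 -350.3  195. ] shift mm [-2.7 -0.7  0.8] rotvec [-0.001  0.001  0.   ] F [-0.1 -1.1 -3.6] F tool [-1.7  1.1  3.1] open 0.303
[[382.62359023 131.40721997]
 [382.26312801 132.00258566]
 [372.4461782  148.2180947 ]
 [366.91909385 159.87305318]]
```

View pics/c5.png

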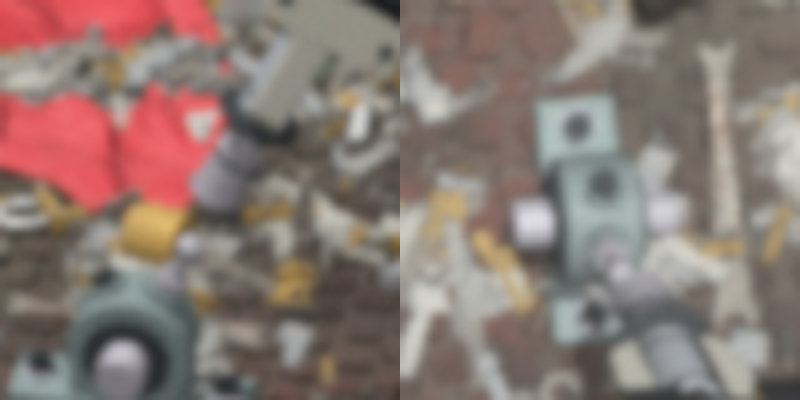

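Both views look in line: in the side view the mouth is at ≈(373,150) and the ball at ≈(367.6,158.6). I'll check the alignment quantitatively against the projected tool axis.

Run:
```python
from h import *
np.set_printoptions(suppress=True,precision=1)
o=env.get_obs();R=np.array(o['eef_rot']);p=np.array(o['tcp_pos'])
out=[]
for n,x,y in(('side',350,115),('top',370,200)):
    im=np.load(('s3' if n=='side' else 't3')+'.npz')['im']
    g=cv2.resize(im[y:y+40,x:x+40,::-1],None,fx=10,fy=10,interpolation=cv2.INTER_CUBIC)
    q=proj(n,np.array([p+k*R[:,2] for k in(-40,2,9,30,58,99)])); print(n,q)
    b=proj(n,np.array([[478,-347,107.]]))
    for a in q: cv2.circle(g,tuple(int(v) for v in (a-[x,y]+.5)*10),2,(0,255,255),-1)
    cv2.circle(g,tuple(int(v) for v in (b[0]-[x,y]+.5)*10),4,(0,255,0),1)
    out.append(g)
cv2.imwrite('pics/c6.png',np.hstack(out))
```

```text
side [[390.  119.3]
 [382.3 132. ]
 [381.  134.1]
 [377.3 140.2]
 [372.4 148.2]
 [365.6 159.6]]
top [[402.6 244.6]
 [398.2 235.7]
 [397.6 234.3]
 [395.6 230.2]
 [393.  225. ]
 [389.5 217.9]]
```

View pics/c6.png

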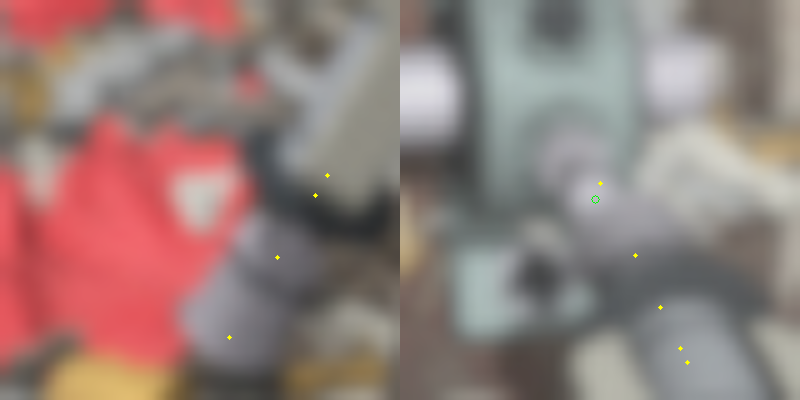

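Call:
jog_arm(targets=[[[-0.0027,-0.0005,0.007],[0,0,0],255],[[0,0,0.01],[0,0,0],255],[[0,0,0.006],[0,0,0],255],[[0,0,0],[0,0,0],255],[[0,0,0],[0,0,0],255]])

```text
time_s: 9.85
tcp_pos: [447.0, -349.6, 172.8]
eef_rot: [[0.904, 0.07, 0.421], [0.063, -0.998, 0.029], [0.422, -0.0, -0.906]]
force: [-0.6, 0.4, -2.3]
opening: 0.297
```

Run:
```python
from h import *
goto((478,-347,107),70)
s,_=cap('side','s4');t,_=cap('top','t4')
goto((478,-347,107),70)
f=lambda im,x,y:cv2.resize(im[y:y+40,x:x+40,::-1],None,fx=10,fy=10,interpolation=cv2.INTER_CUBIC)
cv2.imwrite('pics/c7.png',np.hstack([f(s,350,130),f(t,370,200)]))
```

```text
t 9.85 tcp [ 447.  -349.6  172.8] shift mm [ 0.3 -0.5  2.8] rotvec [-0.  0.  0.] F [-0.6  0.4 -2.3] F tool [-1.5 -0.5  1.8] open 0.297
t 9.95 tcp [ 447.1 -349.8  173.1] shift mm [ 0.2 -0.6  3. ] rotvec [0. 0. 0.] F [ 0.   0.1 -4.4] F tool [-1.8 -0.1  4. ] open 0.297
```

View pics/c7.png

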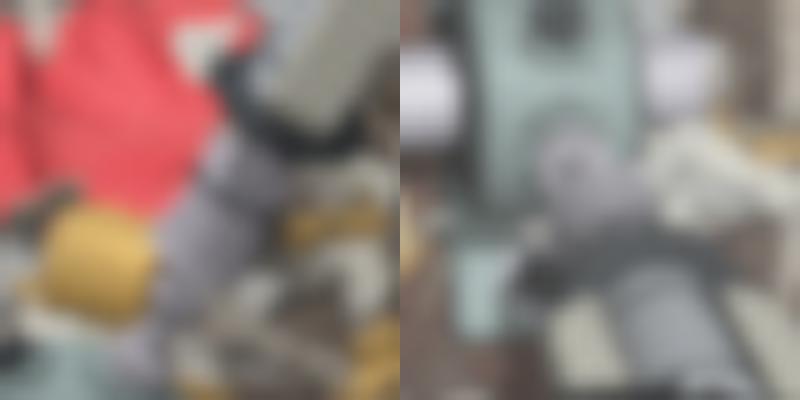

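There's no contact yet and the axis is in line in both views. I'll advance slowly while watching the force.

Call:
jog_arm(targets=[[[0,-0.0005,0.003],[0,0,0],255],[[0,0,0.003],[0,0,0],255],[[0,0,0.003],[0,0,0],255],[[0,0,0],[0,0,0],255]])

```text
time_s: 10.45
tcp_pos: [450.7, -348.6, 164.1]
eef_rot: [[0.904, 0.07, 0.421], [0.063, -0.998, 0.03], [0.422, -0.001, -0.907]]
force: [0.6, -0.1, -3.6]
opening: 0.297
```

Call:
jog_arm(targets=[[[0,0,0.003],[0,0,0],255],[[0,0,0.003],[0,0,0],255],[[0,0,0],[0,0,0],255]])

```text
time_s: 10.82
tcp_pos: [453.2, -348.4, 158.7]
eef_rot: [[0.904, 0.07, 0.421], [0.063, -0.998, 0.03], [0.422, -0.001, -0.907]]
force: [0.2, -0.0, -2.9]
opening: 0.301
```

Run:
```python
from h import *
goto((478,-347,107),57)
```

```text
t 10.825 tcp [ 453.2 -348.4  158.7] shift mm [0.6 0.3 0.4] rotvec [-0.001  0.001 -0.   ] F [ 0.2 -0.  -2.9] F tool [-1.1  0.   2.7] open 0.301
```

Call:
jog_arm(targets=[[[0,0,0.003],[0,0,0],255],[[0,0,0.003],[0,0,0],255],[[0,0,0],[0,0,0],255]])

```text
time_s: 11.2
tcp_pos: [455.4, -348.4, 153.2]
eef_rot: [[0.905, 0.07, 0.42], [0.063, -0.998, 0.03], [0.421, -0.0, -0.907]]
force: [-3.6, -1.5, -1.7]
opening: 0.297
```

Run:
```python
from h import *
goto((478,-347,107),51)
```

```text
t 11.2 tcp [ 455.4 -348.4  153.2] shift mm [1.  0.2 0.5] rotvec [-0.     0.001 -0.   ] F [-3.6 -1.5 -1.7] F tool [-4.1  1.2  0. ] open 0.297
```

First contact, with a slight sideways force along tool -x. I'll ease that way by 1 mm and continue.

Call:
jog_arm(targets=[[[-0.001,0.0005,0.0],[0,0,0],255],[[0,0,0.002],[0,0,0],255],[[0,0,0],[0,0,0],255]])

```text
time_s: 11.58
tcp_pos: [456.0, -349.1, 151.7]
eef_rot: [[0.904, 0.07, 0.422], [0.063, -0.998, 0.029], [0.423, 0.0, -0.906]]
force: [-1.2, 1.0, -2.4]
opening: 0.296
```

Run:
```python
from h import *
goto((478,-347,107),49)
```

```text
t 11.575 tcp [ 456.  -349.1  151.7] shift mm [ 1.1 -0.5  0.8] rotvec [ 0. -0. -0.] F [-1.2  1.  -2.4] F tool [-2.  -1.1  1.7] open 0.296
```

Call:
jog_arm(targets=[[[0,0,0.0015],[0,0,0],255],[[0,0,0.0015],[0,0,0],255],[[0,0,0],[0,0,0],255]])

```text
time_s: 11.95
tcp_pos: [457.2, -348.7, 148.3]
eef_rot: [[0.904, 0.07, 0.421], [0.063, -0.998, 0.03], [0.422, -0.0, -0.906]]
force: [0.8, -0.7, -5.0]
opening: 0.297
```

Run:
```python
from h import *
goto((478,-347,107),46)
```

```text
t 11.95 tcp [ 457.2 -348.7  148.3] shift mm [ 1.4 -0.3  0.2] rotvec [-0.  0. -0.] F [ 0.8 -0.7 -5. ] F tool [-1.4  0.8  4.8] open 0.297
```

No sideways load now. Continuing.

Call:
jog_arm(targets=[[[0,0,0.0015],[0,0,0],255],[[0,0,0.0015],[0,0,0],255],[[0,0,0],[0,0,0],255]])

```text
time_s: 12.32
tcp_pos: [458.2, -348.3, 145.0]
eef_rot: [[0.904, 0.07, 0.421], [0.063, -0.998, 0.031], [0.422, -0.001, -0.907]]
force: [4.4, -0.9, -11.1]
opening: 0.302
```

Run:
```python
from h import *
goto((478,-347,107),43)
```

```text
t 12.325 tcp [ 458.2 -348.3  145. ] shift mm [ 1.9  0.1 -0.2] rotvec [-0.001  0.001 -0.001] F [  4.4  -0.9 -11.1] F tool [-0.8  1.2 11.9] open 0.302
```

The tool is now being pulled forward by about 8 N, so the jaws seem to have passed the ball and are drawing the socket on. Continuing.

Call:
jog_arm(targets=[[[0,0,0.0015],[0,0,0],255],[[0,0,0.0015],[0,0,0],255],[[0,0,0],[0,0,0],255]])

```text
time_s: 12.7
tcp_pos: [459.2, -348.6, 143.8]
eef_rot: [[0.905, 0.07, 0.421], [0.064, -0.998, 0.03], [0.422, -0.0, -0.907]]
force: [-6.0, 3.5, 1.6]
opening: 0.297
```

Run:
```python
from h import *
goto((478,-347,107),40)
```

```text
t 12.7 tcp [ 459.2 -348.6  143.8] shift mm [ 1.5 -0.3  1.3] rotvec [-0.001  0.001  0.   ] F [-6.   3.5  1.6] F tool [-4.5 -3.9 -3.8] open 0.297
```

Call:
jog_arm(targets=[[[-0.0005,-0.0005,0.001],[0,0,0],255],[[0,0,0.002],[0,0,0],255],[[0,0,0],[0,0,0],255]])

```text
time_s: 13.08
tcp_pos: [460.2, -348.4, 141.6]
eef_rot: [[0.904, 0.07, 0.421], [0.064, -0.998, 0.029], [0.422, 0.001, -0.906]]
force: [-8.6, 3.4, 6.6]
opening: 0.294
```

Run:
```python
from h import *
goto((478,-347,107),37)
s,_=cap('side','s5');t,_=cap('top','t5')
goto((478,-347,107),37)
f=lambda im,x,y:cv2.resize(im[y:y+40,x:x+40,::-1],None,fx=10,fy=10,interpolation=cv2.INTER_CUBIC)
cv2.imwrite('pics/c8.png',np.hstack([f(s,350,130),f(t,370,200)]))
```

```text
t 13.075 tcp [ 460.2 -348.4  141.6] shift mm [ 1.6 -0.2  1.9] rotvec [0.    0.    0.001] F [-8.6  3.4  6.6] F tool [-4.8 -4.  -9.5] open 0.294
t 13.175 tcp [ 460.2 -348.5  141.6] shift mm [ 1.6 -0.2  1.9] rotvec [0.    0.    0.001] F [-8.4  3.2  5.8] F tool [-4.9 -3.8 -8.7] open 0.296
```

View pics/c8.png

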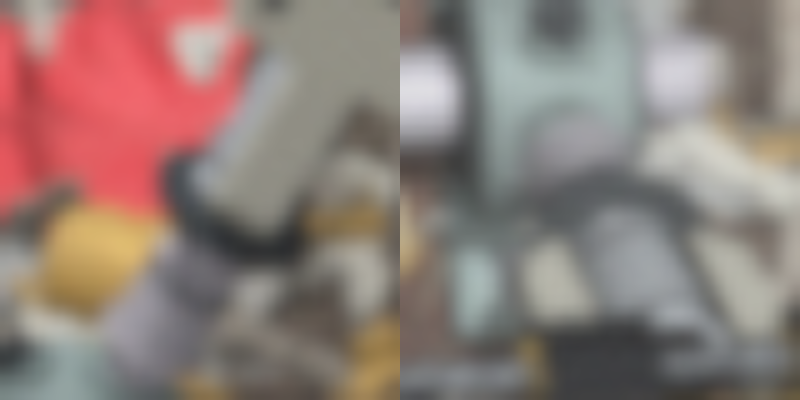

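The axial push is about 12 N, so the spring is starting to give. I'll ease off the sideways load and keep pushing.

Call:
jog_arm(targets=[[[-0.001,-0.001,0],[0,0,0],255],[[0,0,0.002],[0,0,0],255],[[0,0,0.002],[0,0,0],255],[[0,0,0],[0,0,0],255]])

```text
time_s: 13.68
tcp_pos: [461.4, -348.2, 138.5]
eef_rot: [[0.904, 0.07, 0.423], [0.064, -0.998, 0.027], [0.423, 0.003, -0.906]]
force: [-9.1, 2.9, 7.6]
opening: 0.299
```

Run:
```python
from h import *
goto((478,-347,107),33)
```

```text
t 13.675 tcp [ 461.4 -348.2  138.5] shift mm [ 1.8 -0.1  2.6] rotvec [ 0.002 -0.001  0.001] F [-9.1  2.9  7.6] F tool [ -4.8  -3.5 -10.7] open 0.299
```

Call:
jog_arm(targets=[[[0,-0.0005,0.002],[0,0,0],255],[[0,0,0.002],[0,0,0],255],[[0,0,0],[0,0,0],255]])

```text
time_s: 14.05
tcp_pos: [463.1, -348.0, 135.1]
eef_rot: [[0.904, 0.07, 0.423], [0.064, -0.998, 0.026], [0.423, 0.003, -0.906]]
force: [-9.2, 0.8, 8.7]
opening: 0.299
```

Run:
```python
from h import *
goto((478,-347,107),29)
```

```text
t 14.05 tcp [ 463.1 -348.   135.1] shift mm [ 1.7 -0.   2.8] rotvec [ 0.003 -0.001  0.001] F [-9.2  0.8  8.7] F tool [ -4.5  -1.4 -11.8] open 0.299
```

Call:
jog_arm(targets=[[[0,0,0.0015],[0,0,0],255],[[0,0,0.0015],[0,0,0],255],[[0,0,0],[0,0,0],255]])

```text
time_s: 14.42
tcp_pos: [464.3, -348.0, 132.6]
eef_rot: [[0.904, 0.07, 0.423], [0.064, -0.998, 0.026], [0.423, 0.003, -0.906]]
force: [-10.6, 2.7, 9.4]
opening: 0.298
```

Run:
```python
from h import *
goto((478,-347,107),28)
s,_=cap('side','s6');t,_=cap('top','t6')
goto((478,-347,107),28)
f=lambda im,x,y:cv2.resize(im[y:y+40,x:x+40,::-1],None,fx=10,fy=10,interpolation=cv2.INTER_CUBIC)
cv2.imwrite('pics/c9.png',np.hstack([f(s,350,130),f(t,370,200)]))
```

```text
t 14.425 tcp [ 464.3 -348.   132.6] shift mm [ 1.7 -0.1  1. ] rotvec [ 0.003 -0.001  0.001] F [-10.6   2.7   9.4] F tool [ -5.4  -3.4 -12.9] open 0.298
t 14.525 tcp [ 464.3 -348.   132.6] shift mm [ 1.7 -0.1  1. ] rotvec [ 0.003 -0.001  0.001] F [-10.7   1.5   9.8] F tool [ -5.4  -2.2 -13.4] open 0.298
```

View pics/c9.png

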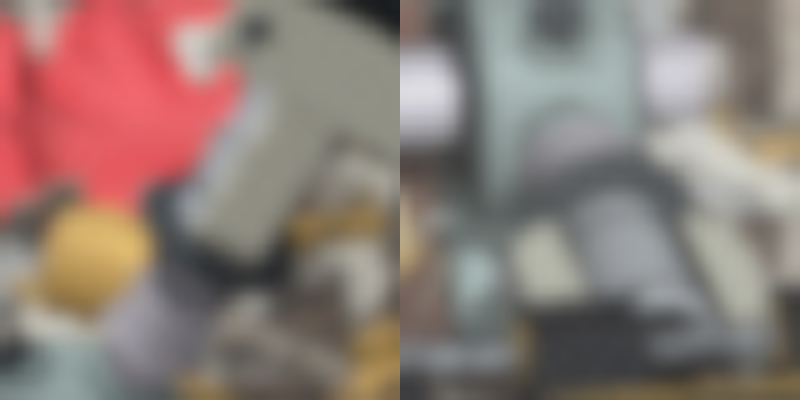

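The flange has moved about 10 mm towards the stationary socket, and the force slope (about 0.43 N/mm) matches the spring. About 4 N of side load remains. I'll ease it along tool -x, then hold and see whether the force stays.

Call:
jog_arm(targets=[[[-0.001,0,0],[0,0,0],255],[[0,0,0],[0,0,0],255],[[0,0,0],[0,0,0],255],[[0,0,0],[0,0,0],255]])

```text
time_s: 15.02
tcp_pos: [464.0, -348.1, 132.8]
eef_rot: [[0.903, 0.07, 0.424], [0.065, -0.998, 0.026], [0.425, 0.004, -0.905]]
force: [-8.2, 3.0, 10.4]
opening: 0.297
```

Run:
```python
from h import *
goto((478,-347,107),28); print(env.get_obs()['moment'])
```

```text
t 15.025 tcp [ 464.  -348.1  132.8] shift mm [ 1.8 -0.1  1.3] rotvec [ 0.003 -0.002  0.002] F [-8.2  3.  10.4] F tool [ -2.8  -3.6 -12.8] open 0.297
[0.52202108 0.68489916 0.34621797]
```

Call:
jog_arm(targets=[[[-0.0005,-0.001,0.0005],[0,0,0],255],[[0,0,0],[0,0,0],255],[[0,0,0],[0,0,0],255],[[0,0,0],[0,0,0],255],[[0,0,0],[0,0,0],255],[[0,0,0],[0,0,0],255],[[0,0,0],[0,0,0],255],[[0,0,0],[0,0,0],255]])

```text
time_s: 16.02
tcp_pos: [464.0, -347.9, 132.7]
eef_rot: [[0.903, 0.069, 0.425], [0.065, -0.998, 0.025], [0.425, 0.005, -0.905]]
force: [-8.4, 0.9, 11.3]
opening: 0.299
```

Run:
```python
from h import *
np.set_printoptions(suppress=True,precision=1)
goto((478,-347,107),28)
s,_=cap('side','s7');t,_=cap('top','t7')
goto((478,-347,107),28)
o=env.get_obs();R=np.array(o['eef_rot']);p=np.array(o['tcp_pos']);out=[]
for n,x,y,im in(('side',350,130,s),('top',370,200,t)):
    g=cv2.resize(im[y:y+40,x:x+40,::-1],None,fx=10,fy=10,interpolation=cv2.INTER_CUBIC)
    for a in proj(n,np.array([p+k*R[:,2] for k in(-58,-30,2,5,29,44)])): cv2.circle(g,tuple(int(v) for v in (a-[x,y]+.5)*10),2,(0,255,255),-1)
    out.append(g)
cv2.imwrite('pics/c10.png',np.hstack(out))
```

```text
t 16.025 tcp [ 464.  -347.9  132.7] shift mm [1.9 0.  1.3] rotvec [ 0. -0.  0.] F [-8.4  0.9 11.3] F tool [ -2.7  -1.4 -13.8] open 0.299
t 16.125 tcp [ 463.9 -347.9  132.7] shift mm [1.9 0.1 1.2] rotvec [ 0. -0.  0.] F [-8.3  1.6 12. ] F tool [ -2.3  -2.1 -14.3] open 0.297
```

View pics/c10.png

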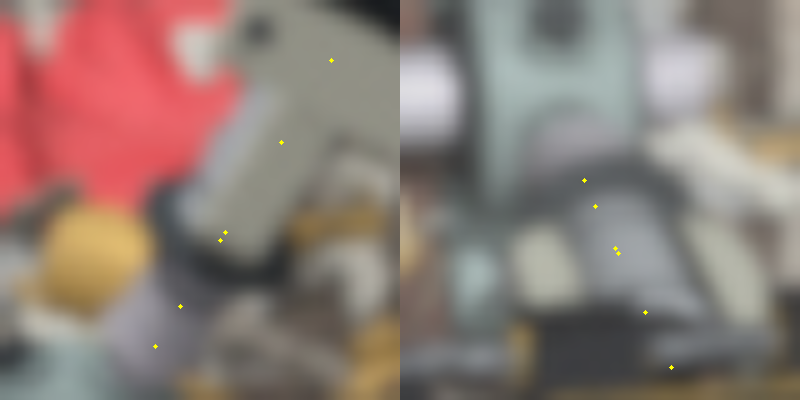

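The gun lies on the tool axis in both views. The push is steady at about 16–17 N, which the spring figures put at 12–13 mm in, and the side load is small. Handing in.

Run:
```python
from h import *
print(env.finish_job())
goto((478,-347,107),28)
```

```text
the job is handed in; nothing more can be done
None
the job is handed in; nothing more can be done
```

I took the gun out of its rest by its grip and pushed it squarely onto the tilted nipple. I handed the job in at about 16 s with the gun still gripped and held pressed; the hand-in gave no verdict.

**What the last checks showed:**
- **Grip:** the opening was 0.297, about 28 mm, which matches the grip's diameter.
- **Alignment:** the tool axis was within 0.001 rad of the nipple axis I estimated from the images. The gun lay along the tool axis in both views.
- **Snap:** a forward pull of about 8 N, then a rising push, suggests the jaws closed behind the ball. This is inferred from force and position; the ball can't be seen inside the socket.
- **Spring:** the push held steady at about 16–17 N. That puts the spring about 11–13 mm in, which agrees with roughly 10 mm of flange travel seen towards the stationary socket.
- **Bystanders:** my path kept clear of the loose things and none looked moved in the close-ups, but I did not re-measure their positions.

**What disagreed or stayed imperfect:**
- The final axis sat about 2 mm to the side (tool x) of my first image estimate of the ball. I followed the side forces rather than that estimate.
- A side load of about 2 N remained at the end.

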